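# Tuck a cover strip under a lap sheet and hold it for tacking

## Task

First start the backing gas by pressing the red plunger of the timer valve down to its stop. Then take the yellow-ribbed aluminium strip by its rib and, on the copper bed, tuck its front edge about 25 mm under the hinged lap sheet, square and centred, without lifting the lap sheet. Finish while still holding the strip there, pressed flat on the bed with a firm push of about 10 N ready to be tacked; leave the tin, the red magnet square and the brush alone.

Things in the scene. Friction and masses are not known exactly. Their poses are not given: they have to be found in the camera images.
- slot_mouth (a point): Mouth of the slot under the lap sheet: a point on the copper bed's top face (12 mm above the bench), vertically below the middle of the lap's free edge. x is level and points into the slot (tuck direction), y along the lap's edge, z up. The slot is 8 mm high, open for 69 mm of depth, then closed by a blue block 16 mm deep and 11 mm high.
- fixture: Lap fixture fixed to the bench: a copper bed 205 mm (x) by 180 mm (y), 12 mm thick, reaching from 120 mm before the slot mouth to 85 mm past it. Origin on the bench, 30 mm before the slot mouth, axes as for slot_mouth.
- lap (a joint): Lap sheet: aluminium sheet 73 mm deep, 150 mm wide and 3 mm thick with a red line along its free edge, hinged at its far edge above the blue block. 0 = level on its rest, underside 8 mm above the bed; grows (rad) as the free edge is lifted; about 1 N at the edge lifts it. 0.05 rad is about 4 mm of lift at the edge.
- strip_grip (a point): Loose aluminium strip, about 0.22 kg, lying on the bench: a flat leg 80 (x) x 110 (y) x 4 mm with an upright yellow rib, 10 mm thick (x), 110 mm wide, along its rear edge, top 48 mm above the underside. This point: middle of the rib, 30 mm above the underside, 75 mm behind the front edge. x points from rib to front edge, z up. Grip the rib from above across its 10 mm.
- strip_front (a point): Middle of the strip's front edge, at its underside; axes as for strip_grip (x forward, out of the edge).
- plunger_top (a point): Middle of the top of the red mushroom plunger head (40 mm across), 86 mm above the bench when up, on a grey valve block 70 x 70 mm and 50 mm high that is fixed to the bench; it is pressed straight down.
- plunger (a joint): Plunger stroke in m: 0 = up, 0.012 = on its stop. A spring holds it up: about 2 N starts it and 8 N holds it on the stop; it springs back when let go.
- tin: Tin can, 60 mm across and 100 mm high, standing on the bench; origin at the centre of its underside. To be left alone.
- square: Red L-shaped magnet square, about 75 x 95 mm and 30 mm high; origin at about the middle of its underside. To be left alone.
- brush: Brush lying on the bench, handle along its x axis; origin at its underside. To be left alone.
There are look-alikes about, which are no part of the job. Leave any green or pink look-alike of the part that bears strip_grip alone.

How it is judged:
On the way, in this order (a step that is already met when the one before it is completed fails the run):
1. the plunger is pressed down to its stop (value of joint plunger above 0.0108 m), for 0.1 s.
2. the strip's front edge is under the lap sheet (x of strip_front in the frame of slot_mouth between 0.015 and 0.036 m and y of strip_front in the frame of slot_mouth between -0.012 and 0.012 m and z of strip_front in the frame of slot_mouth below 0.004 m and angle between the x axis of strip_front and the x axis of slot_mouth, either way round below 0.09 rad), for 0.1 s.
At the end, for the whole second after the job is handed in: Strip edge 15 to 36 mm under the lap, centred within 12 mm, square within 5 degrees, flat on the bed (edge under 2 mm up, tilt under 2 degrees), pressed with over 5 N, fingers on it with over 3 N, at rest; lap level (under 0.03 rad); plunger back up (all of step 2 and z of strip_front in the frame of slot_mouth below 0.002 m and angle between strip_front's own z axis and vertical below 0.035 rad and contact force between strip and fixture above 5 N and contact force between the fingers and strip above 3 N and value of joint lap below 0.03 rad and linear speed of strip below 0.01 m/s and value of joint plunger below 0.003 m); the arm keeps its last pose, push and grip.
It fails at once if the lap sheet is lifted (over 0.05 rad, about 4 mm at its edge) (value of joint lap above 0.05 rad).
It fails at once if the tin is disturbed (moved over 20 mm) (distance of tin from where it was at the start of the episode above 0.02 m).
It fails at once if the square is disturbed (moved over 20 mm) (distance of square from where it was at the start of the episode above 0.02 m).
It fails at once if the brush is disturbed (moved over 20 mm) (distance of brush from where it was at the start of the episode above 0.02 m).
It also fails if it takes over 54 s, if anything falls off the work surface, if the arm or the gripper's body presses on something with over 40 N, if the wrist force passes 120 N, or if a joint passes its speed limit or range.

## Robot

A 6-joint arm with a two-finger parallel gripper is mounted at the origin on the work surface. World frame = base frame: x ahead of the robot, y to its left, z up, the work surface at z = 0. Lengths are in m, angles in rad, forces in N, time in s.
With the tool pointing down it reaches from about 0.375 to 0.9 m from the base axis. Payload 3.1 kg.
Tool frame: the origin (TCP) lies at the very end of the fingers, on their centre line; the grasp point (between the pads) lies 19 mm behind it; z points along the fingers, y is the direction in which the jaws open and shut (so a half turn about z gives the same grasp; the last joint's range is limited). The gripper opens to 87 mm and grips with 3 to 60 N. Pads are 19 mm wide; open, the fingers measure 117 mm over their backs; the gripper's body (75 mm by 190 mm) begins 51 mm behind the grasp point.
Start: joints at [-0.178, 0.527, 1.433, -0, 1.181, -0.178], TCP at [0.625, 0, 0.223] pointing down, gripper open.
Joint ranges: [-3.08, 3.08], [-0.75, 2.2], [0.22, 2.44], [-1.43, 4.57], [0, 2.65], [-2.85, 2.85]. Speed limits (rad/s): [2.79, 2.79, 3.14, 3.14, 3.14, 3.14].

## Interface

Orientations are given as a unit quaternion [x, y, z, w].
In Python, from rig import robot gives the robot as it stands. The module is installed in compiled form; this text tells all that it offers.
- The arm moves only by the tool send_rows, never from a script. Its argument "deltas" is a list of rows, each an object of numbers: "tx", "ty", "tz": the shift along the tool's x, y, z in cm; "rx", "ry", "rz": the turn, a rotation vector about the tool's x, y, z in rad. A call has 1 to 5 rows; each row is the pose to reach, as a shift and turn from the pose commanded when the call began, along the tool's axes at that moment; what a row does not reach only later rows make up. A row lasts 1/12 s, in which the tool goes at most 41.7 mm and 7.16 degrees, less where a joint would pass 70% of its speed; a pose out of reach is approached as far as the arm can. A call with a gripper value outside its range is refused whole. "claw" is the finger opening in cm, from 0 to 8.7, set as the call begins (left out, the last holds). The fingers move at their own pace and stop on an object; "squeeze" is the grip in N (left out, the last holds). Time passes only in rows, so rows that repeat a pose let the fingers close. It gives the time, the measured TCP pose, the force and the opening at its end, in the units of the state.
- robot.get_obs(): the state, without advancing time (a new reading comes with each control period).
- robot.camera(name): name is "scene" or "side" or "wrist"; returns a dict with "color" (400x640x3 uint8, red, green, blue), "z_map" (400x640 float32, m along the optical axis (not along the pixel's ray), 0 where there is no reading), "intrinsics" (3x3 intrinsics, pixels), "R" (3x3) and "t" (3): a world point X has camera coordinates R X + t; the wrist camera has in their place "tool_from_camera" (4x4, takes a point from camera to tool coordinates, whose origin is the TCP and whose axes are the flange's). Camera axes: x right, y down, z forward; pixel columns grow to the right and rows downward; lengths in m; the calibration is good to about 2 mm. The wrist camera is an equidistant fisheye: a pixel r from the principal point sees the ray r / f radians off the axis. A picture is of the moment at which its call begins: read the wrist's pose just before it.
- robot.hand_in(): hands the job in, once; it reports no verdict.
Trained networks look in the newest picture that a camera, given by its name, has taken for a name from the list of things; names that differ only in an ending like _2 or _b are one class to them, and where a whole thing is asked for, a point or a joint stands for the part that bears it (a point fixed in the world has none). Each returns a list of dicts, best first, with "p" (0 to 1); they miss things now and then, are a little off and sometimes report something else, mostly with a low value. They report only what shows in the picture. A call takes as long as a camera call. They do not tell look-alikes from the thing itself.
- robot.outline_of(label, camera): "pixels" (400x640 bool, what is visible of it) and "xy" ([column, row] in pixels, amid what is visible of it).
- robot.tip_of(label, camera): "xy" ([column, row] in pixels: a listed point, or the origin of a listed thing).
The state is a dict: "time": time; "q": joint angles; "joint_velocities": joint speeds; "joint_torque": joint torques, N m; "position": TCP position; "tool_rot": TCP orientation; "ft_force": force on the tool from outside, world axes, zero at the start; "moment": the same for the moment, N m; "grip_width": finger opening in m.
Only numpy, scipy, OpenCV 4.12 (cv2) and the standard library are available. Lean on these libraries where they do the work, as an engineer would, in place of code of your own. Each camera call takes 0.05 s, during which the arm holds its last target.

## Working session

There is one attempt and no reset: what is moved stays moved. The work goes in short steps, Python scripts to look and compute and a tool call to move; the robot and the scene stay as the last step left them, time stands still between calls to the robot, and variables do not carry over. Pictures are saved under pics/ and viewed, and the job is handed in when it is done.

Besides the shell and the picture viewer there is one more tool, called after ">>>" as a command line: name --argument value ..., lists and objects as JSON in quotes. send_rows: Moves the arm, as the interface text tells. Its arguments: {"type":"object","properties":{"deltas":{"type":"array","items":{"type":"object","properties":{"tx":{"type":"number"},"ty":{"type":"number"},"tz":{"type":"number"},"rx":{"type":"number"},"ry":{"type":"number"},"rz":{"type":"number"}}}},"claw":{"type":"number"},"squeeze":{"type":"number"}},"required":["deltas"]}

```bash
mkdir -p pics; cat > h.py <<'E'
import numpy as np, cv2
from rig import robot
def save(n,im): cv2.imwrite('pics/'+n,cv2.cvtColor(im,cv2.COLOR_RGB2BGR))
def world(c,u,v):
    K=c['intrinsics'];z=c['z_map'][int(round(v)),int(round(u))]
    p=np.array([(u-K[0,2])/K[0,0]*z,(v-K[1,2])/K[1,1]*z,z]); return c['R'].T@(p-c['t'])
def atz(c,u,v,h):
    K=c['intrinsics'];d=c['R'].T@np.array([(u-K[0,2])/K[0,0],(v-K[1,2])/K[1,1],1.]);o=-c['R'].T@c['t']
    return o+d*(h-o[2])/d[2]
def pts(c):
    K=c['intrinsics'];v,u=np.mgrid[0:400,0:640];z=c['z_map']
    P=np.stack([(u-K[0,2])/K[0,0]*z,(v-K[1,2])/K[1,1]*z,z],-1); return (P-c['t'])@c['R']
E
python3 - <<'E'
from h import *
import pickle
o=robot.get_obs();print(o)
for n in('scene','side'):
    c=robot.camera(n);save(n+'0.png',c['color']);pickle.dump(c,open(n+'.pkl','wb'))
    print(n,c['t'],-c['R'].T@c['t'])
    for l in('slot_mouth','strip_grip','strip_front','plunger_top','tin','square','brush'):
        for t in robot.tip_of(l,n): 
            x=t['xy'];print(l,np.round(x),round(t['p'],2),np.round(world(c,*x),3))
E
```

```text
{'time': 0.0, 'q': array([-1.78506330e-01,  5.28475518e-01,  1.43391711e+00, -3.05476293e-05,
        1.18140248e+00, -1.78468503e-01]), 'joint_velocities': array([-0.00023949,  0.00097352, -0.00095985, -0.00135948,  0.00049237,
        0.00065259]), 'joint_torque': array([-5.45745443e-04, -4.40045428e+01, -1.76593530e+01,  6.32597599e-02,
        5.83207863e-02, -1.53719384e-04]), 'position': array([6.24254130e-01, 1.51310260e-04, 2.21561192e-01]), 'tool_rot': array([ 7.07115615e-01,  7.07097089e-01, -6.39667591e-04, -8.96508054e-04]), 'ft_force': array([0.12333121, 1.02799596, 0.54439857]), 'moment': array([ 0.02802055, -0.0543409 ,  0.02816696]), 'grip_width': 0.08697318997323139}
scene [-0.27837265 -0.36247019  1.3719594 ] [ 1.07307418 -0.02279429  0.96909276]
slot_mouth [285. 234.] 0.67 [0.713 0.015 0.302]
strip_grip [370. 171.] 0.82 [0.437 0.329 0.042]
strip_grip [416. 155.] 0.62 [0.401 0.502 0.016]
strip_grip [336. 136.] 0.6 [0.267 0.276 0.038]
strip_grip [466. 173.] 0.55 [0.515 0.614 0.024]
strip_grip [286. 233.] 0.54 [0.711 0.018 0.304]
strip_grip [290. 330.] 0.43 [ 0.819 -0
[... 499 characters left out ...]
 238.] 0.86 [0.552 0.039 0.012]
strip_grip [266. 196.] 0.93 [0.426 0.299 0.044]
strip_grip [238. 176.] 0.93 [0.392 0.487 0.04 ]
strip_grip [213. 215.] 0.61 [0.256 0.26  0.047]
strip_grip [260. 160.] 0.52 [ 0.533  0.666 -0.001]
strip_front [290. 196.] 0.92 [ 0.52   0.339 -0.   ]
strip_front [242. 222.] 0.61 [0.332 0.258 0.005]
strip_front [217. 192.] 0.59 [ 0.318  0.482 -0.001]
strip_front [236. 164.] 0.55 [ 0.44   0.672 -0.002]
plunger_top [433. 307.] 0.55 [ 0.523 -0.314  0.086]
tin [344. 191.] 0.87 [0.673 0.256 0.021]
tin [291. 198.] 0.6 [ 0.517  0.331 -0.001]
tin [268. 196.] 0.5 [0.429 0.294 0.046]
square [472. 299.] 0.78 [ 0.657 -0.294  0.029]
brush [434. 227.] 0.65 [ 0.785 -0.037  0.019]
```

View pics/scene0.png

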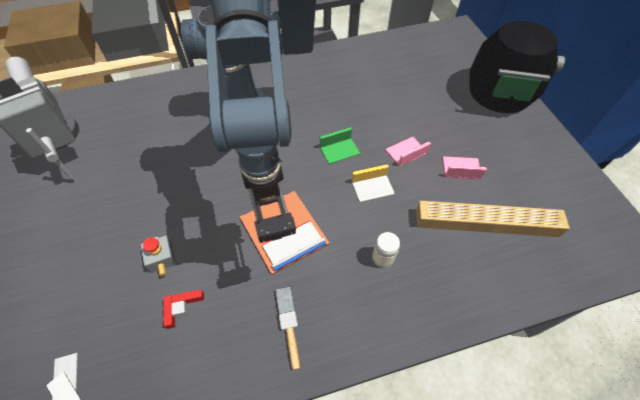

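View pics/side0.png

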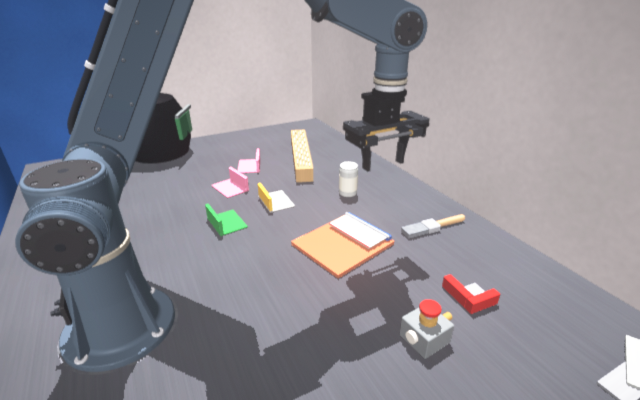

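```bash
python3 - <<'E'
from h import *
import pickle
a=pickle.load(open('scene.pkl','rb'))['color'][110:230,300:500];b=pickle.load(open('side.pkl','rb'))['color'][140:260,180:380]
save('crop.png',np.vstack([cv2.resize(x,None,fx=2.4,fy=2.4,interpolation=2) for x in(a,b)]))
E
```

```text
(no output)
```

View pics/crop.png

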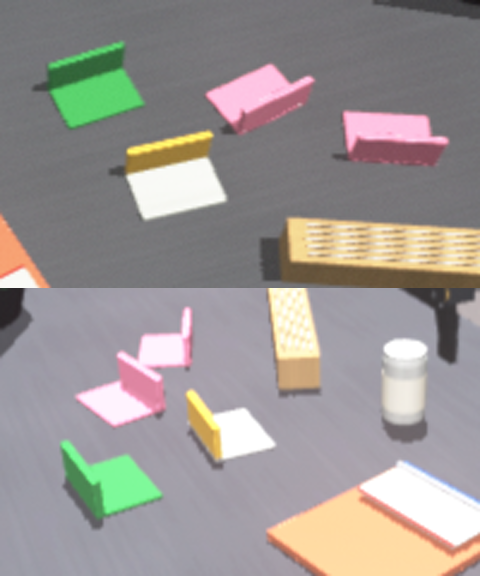

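The yellow-ribbed white strip is at scene (372,180) and side (272,198). It fits the description; the green (338,145) and pink (408,150), (463,168) ones are look-alikes. The crop confirms this. The valve is at scene (152,247), and the fixture at scene (285,232), with its slot opening towards the robot. Next I measure precise poses.

```bash
cat > meas.py <<'E'
from h import *
import pickle
def rect(xy):
    r=cv2.minAreaRect((xy*1000).astype(np.float32)); return np.round(r[0],1),np.round(r[1],1),round(r[2],1)
for n in('scene','side'):
    c=pickle.load(open(n+'.pkl','rb'));P=pts(c);hsv=cv2.cvtColor(c['color'],cv2.COLOR_RGB2HSV);H,S,V=[hsv[...,i].astype(int) for i in range(3)]
    ok=c['z_map']>0
    print('==',n)
    reg=lambda x0,x1,y0,y1,z0,z1:ok&(P[...,0]>x0)&(P[...,0]<x1)&(P[...,1]>y0)&(P[...,1]<y1)&(P[...,2]>z0)&(P[...,2]<z1)
    m=reg(.38,.58,.22,.42,-.01,.06)
    yel=m&(S>110)&(H>15)&(H<35); q=P[yel]; print('yellow',yel.sum(),q.min(0),q.max(0)); t=q[q[:,2]>.042]; print(' top',len(t),t[:,2].mean(),rect(t[:,:2]))
    w=m&(S<60)&(V>150); w=cv2.erode(w.astype(np.uint8),np.ones((1,1)))>0; q=P[w]; print('white',w.sum(),np.median(q,0),rect(q[:,:2]))
    # silhouettes with plane intersect
    def rectz(mask,h,lab):
        k,l,st,_=cv2.connectedComponentsWithStats(mask.astype(np.uint8)); i=1+np.argmax(st[1:,4]); 
        cs,_=cv2.findContours((l==i).astype(np.uint8),0,1); xy=np.array([atz(c,*p[0],h)[:2] for p in max(cs,key=len)])
        b=cv2.boxPoints(cv2.minAreaRect((xy*1000).astype(np.float32)))
        print(lab,st[i][4],rect(xy),np.round(b).tolist()); return xy
    rectz(w,.004,'white@4mm')
    f=reg(.4,.85,-.15,.2,0.002,.03)
    org=f&(S>130)&((H<16)); rectz(org,.012,'bed orange'); q=P[org];print(np.median(q,0))
    lap=f&(S<50)&(V>150); rectz(lap,.023,'lap'); print(np.median(P[lap],0))
    blue=f&(S>120)&(H>95)&(H<130); q=P[blue];print('blue',len(q),np.median(q,0) if len(q) else 0)
    r=reg(.42,.62,-.42,-.2,.06,.1)&(S>150)&((H<8)|(H>172)); q=P[r];t=q[q[:,2]>.08];print('red',len(t),np.median(t,0),rect(t[:,:2]))
E
python3 meas.py
```

```text
== scene
yellow 352 [ 0.39165946  0.27363828 -0.00316136] [0.44119037 0.40730511 0.05222137]
 top 136 0.047562117686629886 (array([433.7, 329.3]), array([109.8,  13.2]), 88.4)
white 733 [0.47530057 0.32965397 0.00464256] (array([450.9, 335. ]), array([122.8, 120. ]), 88.1)
white@4mm 731 (array([474. , 330.1]), array([114.4,  73.4]), 88.5) [[436.0, 274.0], [509.0, 272.0], [512.0, 386.0], [439.0, 388.0]]
bed orange 536 (array([512.1,  87.6]), array([177.2,  53.4]), 13.7) [[420.0, 93.0], [432.0, 41.0], [605.0, 83.0], [592.0, 134.0]]
[0.48945555 0.01925703 0.01237295]
lap 1232 (array([594.3,  45.1]), array([ 72.5, 160.4]), 13.9) [[540.0, 114.0], [578.0, -42.0], [649.0, -24.0], [610.0, 132.0]]
[0.61383636 0.00556377 0.02263399]
blue 162 [0.63623263 0.04840221 0.02310622]
red 162 [ 0.52564128 -0.31129945  0.0862445 ] (array([ 523.7, -310.4]), array([33.7, 38.5]), 85.5)
== side
yellow 166 [0.42239683 0.27279051 0.00617042] [0.43165245 0.38258627 0.04916777]
 top 51 0.04601444029972529 (array([427.8, 327.5]), array([109.5,   7.7]), 89.9)
white 1723 [ 0.48442217  0.29955388 -0.00048536] (array([479.9, 320. ]), array([199.9, 199.8]), 0.1)
white@4mm 1721 (array([477.2, 311.8]), array([201.7, 199.3]), 89.9) [[377.0, 211.0], [577.0, 211.0], [577.0, 412.0], [378.0, 413.0]]
bed orange 98 (array([445.5, -12.5]), array([ 73.7, 186.8]), 38.6) [[358.0, 38.0], [475.0, -108.0], [533.0, -63.0], [416.0, 84.0]]
[ 0.4573062  -0.03631955  0.00958702]
lap 926 (array([593.9,  47.1]), array([ 78.4, 164.2]), 13.9) [[536.0, 117.0], [576.0, -42.0], [652.0, -23.0], [612.0, 136.0]]
[0.61033775 0.01120687 0.02162862]
blue 0 0
red 279 [ 0.51709392 -0.31324854  0.08544321] (array([ 518.7, -311.3]), array([38.5, 35.9]), 46.9)
```

>>> send_rows --deltas '[{"tx":-4,"ty":-1.3,"tz":1},{"tx":-8,"ty":-2.6,"tz":2},{"tx":-12,"ty":-4,"tz":3},{"tx":-16,"ty":-5.3,"tz":4},{"tx":-19,"ty":-6.3,"tz":5}]' --claw 0 --squeeze 20

```text
schema error: expected keys tx, ty, tz, rx, ry, rz
```

>>> send_rows --deltas '[{"tx":-4,"ty":-1.3,"tz":1.5},{"tx":-8,"ty":-2.6,"tz":3},{"tx":-12.1,"ty":-4,"tz":5},{"tx":-12.1,"ty":-4,"tz":6.2},{"tx":-12.1,"ty":-4,"tz":6.2}]'

```text
schema error: expected keys tx, ty, tz, rx, ry, rz
```

```bash
python3 - <<'E'
from h import *
import pickle
o=robot.get_obs();print(o['time'],o['position'],o['tool_rot'],o['ft_force'],o['grip_width'])
c=robot.camera('scene');save('scene1.png',c['color']);pickle.dump(c,open('scene.pkl','wb'))
c=robot.camera('side');save('side1.png',c['color']);pickle.dump(c,open('side.pkl','wb'))
E
python3 meas.py
```

```text
0.8 [6.25001203e-01 3.47467374e-05 2.22557948e-01] [7.07092801e-01 7.07120761e-01 7.30187547e-06 1.65663656e-05] [0.47941845 0.05198412 0.01999227] 0.08682629115053359
== scene
yellow 352 [0.39278564 0.27411297 0.0005723 ] [0.4413153  0.40565624 0.05293202]
 top 134 0.047630576531082346 (array([433.5, 329. ]), array([109.2,  13.8]), 87.7)
white 729 [0.47489265 0.32930489 0.0044722 ] (array([451.8, 331.2]), array([116.8, 117. ]), 89.0)
white@4mm 728 (array([474.1, 330.1]), array([114.5,  73.2]), 88.7) [[436.0, 274.0], [509.0, 272.0], [512.0, 386.0], [439.0, 388.0]]
bed orange 538 (array([512.6,  87.7]), array([176.2,  53.4]), 13.7) [[421.0, 93.0], [433.0, 41.0], [605.0, 83.0], [592.0, 134.0]]
[0.48964501 0.01918309 0.01240868]
lap 1236 (array([594.3,  45.1]), array([ 72.5, 160.4]), 13.9) [[540.0, 114.0], [578.0, -42.0], [649.0, -24.0], [610.0, 132.0]]
[0.6136974  0.00582876 0.02252911]
blue 160 [0.63575862 0.04845432 0.0227909 ]
red 160 [ 0.5246473  -0.31120749  0.08601362] (array([ 523.4, -310.5]), array([34.1, 38.7]), 84.0)
== side
yellow 167 [0.4221738  0.27319675 0.0066802 ] [0.43255486 0.38121862 0.04982922]
 top 50 0.04612304449294391 (array([428. , 328.8]), array([104. ,   8.1]), 88.0)
white 1746 [ 0.48632678  0.29936536 -0.00052417] (array([480.1, 319.9]), array([199.9, 199.9]), 0.0)
white@4mm 1744 (array([477.1, 312.3]), array([203.5, 199. ]), 89.9) [[378.0, 211.0], [577.0, 210.0], [577.0, 414.0], [378.0, 414.0]]
bed orange 77 (array([461.5, -47.5]), array([ 64.8, 130. ]), 51.6) [[390.0, -33.0], [492.0, -113.0], [533.0, -63.0], [431.0, 18.0]]
[ 0.45844238 -0.03620246  0.00966496]
lap 928 (array([593.9,  47.1]), array([ 78.4, 164.2]), 13.9) [[536.0, 117.0], [576.0, -42.0], [652.0, -23.0], [612.0, 136.0]]
[0.61002714 0.01161332 0.02163773]
blue 0 0
red 278 [ 0.51640124 -0.31326715  0.08542761] (array([ 518.4, -312.1]), array([38.3, 36.5]), 14.6)
```

View pics/scene1.png

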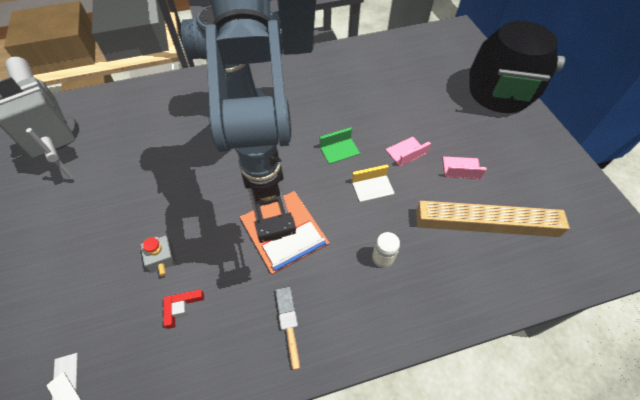

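View pics/side1.png

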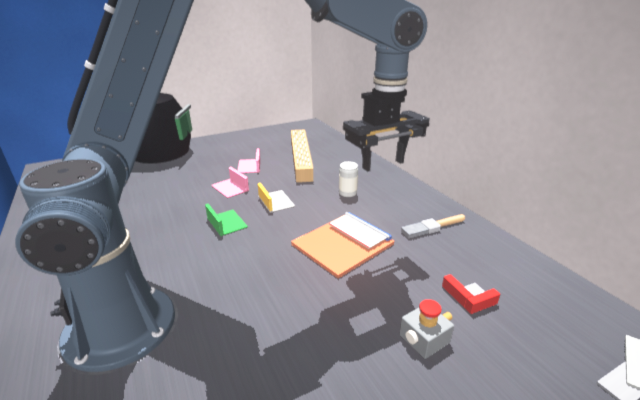

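All keys are required, so the arm hasn't moved and both pictures are unchanged from before. I'm sending the full rows.

>>> send_rows --deltas '[{"tx":-4,"ty":-1.3,"tz":1,"rx":0,"ry":0,"rz":0},{"tx":-8,"ty":-2.6,"tz":2,"rx":0,"ry":0,"rz":0},{"tx":-12,"ty":-4,"tz":3,"rx":0,"ry":0,"rz":0},{"tx":-16,"ty":-5.3,"tz":4,"rx":0,"ry":0,"rz":0},{"tx":-19,"ty":-6.3,"tz":5,"rx":0,"ry":0,"rz":0}]' --claw 0 --squeeze 20

```text
time: 1.32
position: [0.5616, -0.1919, 0.1727]
tool_rot: [0.707, 0.707, 0.0, 0.001]
ft_force: [1.2, 1.2, 0.2]
grip_width: 0.0612
```

>>> send_rows --deltas '[{"tx":-4,"ty":-1.3,"tz":1.5,"rx":0,"ry":0,"rz":0},{"tx":-8,"ty":-2.6,"tz":3,"rx":0,"ry":0,"rz":0},{"tx":-12.1,"ty":-4,"tz":5,"rx":0,"ry":0,"rz":0},{"tx":-12.1,"ty":-4.1,"tz":6.2,"rx":0,"ry":0,"rz":0},{"tx":-12.1,"ty":-4.1,"tz":6.2,"rx":0,"ry":0,"rz":0}]'

```text
time: 1.73
position: [0.5182, -0.3136, 0.1075]
tool_rot: [0.709, 0.705, -0.001, -0.002]
ft_force: [0.4, 0.9, -0.6]
grip_width: 0.028
```

```bash
python3 - <<'E'
from h import *
import pickle
o=robot.get_obs();print(o['time'],o['position'],o['tool_rot'],o['ft_force'],o['grip_width'])
c=robot.camera('scene');save('scene2.png',c['color']);pickle.dump(c,open('scene.pkl','wb'))
c=robot.camera('side');save('side2.png',c['color']);pickle.dump(c,open('side.pkl','wb'))
E
python3 meas.py
```

```text
1.7333 [ 0.51818046 -0.31358535  0.107462  ] [ 7.08878889e-01  7.05326305e-01 -5.18687982e-04 -2.29236133e-03] [ 0.36076116  0.89522319 -0.61641814] 0.027971921996629266
== scene
yellow 355 [3.92778092e-01 2.74584215e-01 1.63209754e-04] [0.44151222 0.40617538 0.05236525]
 top 132 0.04738222054966194 (array([432.8, 329.3]), array([109.2,  13.7]), 88.1)
white 735 [0.47512922 0.32915209 0.00442986] (array([450.9, 334.8]), array([122.8, 118. ]), 88.4)
white@4mm 733 (array([474., 330.]), array([114.6,  73.4]), 88.4) [[436.0, 274.0], [509.0, 272.0], [512.0, 386.0], [439.0, 388.0]]
bed orange 2264 (array([540.7,  30.1]), array([205.2, 178.8]), 13.8) [[420.0, 92.0], [462.0, -81.0], [662.0, -32.0], [619.0, 141.0]]
[0.50426904 0.01240937 0.01244999]
lap 1291 (array([594.3,  45.1]), array([ 72.5, 160.4]), 13.9) [[540.0, 114.0], [578.0, -42.0], [649.0, -24.0], [610.0, 132.0]]
[0.61242431 0.00852457 0.02263835]
blue 161 [0.63633126 0.04875194 0.02321999]
red 94 [ 0.52434678 -0.30471013  0.08603652] (array([ 523., -304.]), array([37.6, 21.9]), 5.1)
== side
yellow 148 [0.4225175  0.27219574 0.00491398] [0.43087879 0.37964585 0.04900848]
 top 32 0.045986282576821955 (array([425.4, 326.3]), array([  5.8, 102.8]), 1.3)
white 1748 [ 0.48428564  0.29990919 -0.00056368] (array([479.8, 319.9]), array([199.9, 199.4]), 0.2)
white@4mm 1745 (array([476.7, 310.8]), array([198.9, 201.9]), 0.7) [[376.0, 410.0], [379.0, 209.0], [577.0, 211.0], [575.0, 413.0]]
bed orange 16 (array([446.7, -48.7]), array([ 2.1, 53.7]), 14.1) [[439.0, -23.0], [452.0, -75.0], [454.0, -74.0], [441.0, -22.0]]
[ 0.44627866 -0.03486198  0.00854223]
lap 939 (array([594. ,  47.4]), array([ 79.9, 164.3]), 13.4) [[536.0, 118.0], [574.0, -42.0], [652.0, -23.0], [614.0, 137.0]]
[0.59667923 0.03515982 0.02218691]
blue 0 0
red 196 [ 0.51842206 -0.31668447  0.08530822] (array([ 517. , -313.7]), array([35.7, 36.1]), 80.9)
```

View pics/scene2.png

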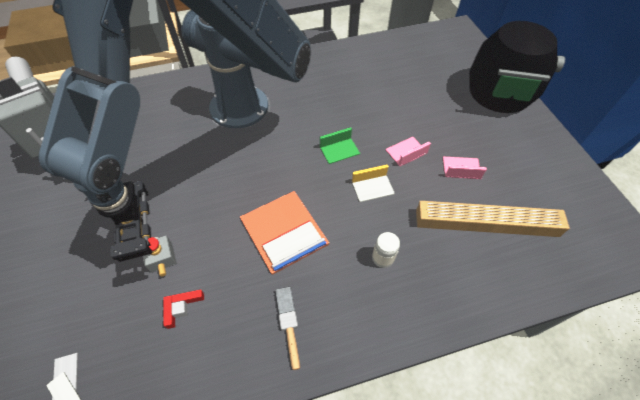

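View pics/side2.png

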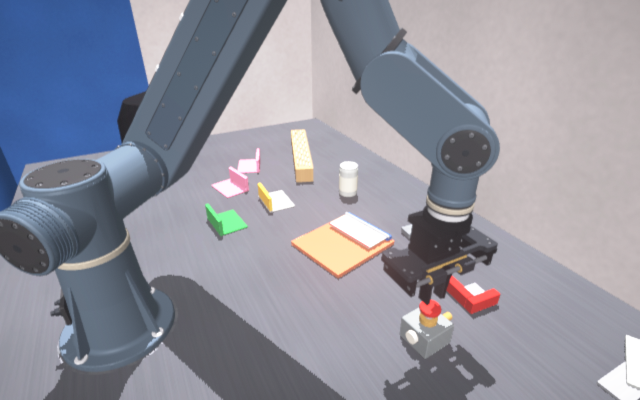

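The bed is now fully seen: centre (541,30), 205x179 mm, yaw 13.8°. That puts the mouth at about (558,35). Strip yaw is about -1.5°, with the rib at about (0.433,0.329). Next is pressing the plunger.

>>> send_rows --deltas '[{"tx":0.2,"ty":0.2,"tz":0.5,"rx":0,"ry":0,"rz":0},{"tx":0.2,"ty":0.2,"tz":1,"rx":0,"ry":0,"rz":0},{"tx":0.2,"ty":0.2,"tz":1.5,"rx":0,"ry":0,"rz":0},{"tx":0.2,"ty":0.2,"tz":2.2,"rx":0,"ry":0,"rz":0},{"tx":0.2,"ty":0.2,"tz":2.8,"rx":0,"ry":0,"rz":0}]'

```text
time: 2.25
position: [0.5236, -0.3081, 0.0824]
tool_rot: [0.707, 0.708, 0.0, 0.0]
ft_force: [-0.7, 1.4, 4.3]
grip_width: 0.0005
```

>>> send_rows --deltas '[{"tx":0,"ty":0,"tz":0.3,"rx":0,"ry":0,"rz":0},{"tx":0,"ty":0,"tz":0.6,"rx":0,"ry":0,"rz":0},{"tx":0,"ty":0,"tz":0.8,"rx":0,"ry":0,"rz":0},{"tx":0,"ty":0,"tz":0.8,"rx":0,"ry":0,"rz":0}]'

```text
time: 2.58
position: [0.5235, -0.3082, 0.0749]
tool_rot: [0.707, 0.707, 0.001, -0.0]
ft_force: [0.9, 3.3, 7.9]
grip_width: 0.0006
```

>>> send_rows --deltas '[{"tx":0,"ty":0,"tz":0.2,"rx":0,"ry":0,"rz":0},{"tx":0,"ty":0,"tz":0.3,"rx":0,"ry":0,"rz":0},{"tx":0,"ty":0,"tz":0.3,"rx":0,"ry":0,"rz":0},{"tx":0,"ty":0,"tz":0.3,"rx":0,"ry":0,"rz":0}]'

```text
time: 2.92
position: [0.5235, -0.3082, 0.0743]
tool_rot: [0.707, 0.707, 0.001, 0.0]
ft_force: [-1.2, 4.8, 17.0]
grip_width: 0.0002
```

>>> send_rows --deltas '[{"tx":0,"ty":0,"tz":-2,"rx":0,"ry":0,"rz":0},{"tx":1,"ty":0,"tz":-5,"rx":0,"ry":0,"rz":0},{"tx":4,"ty":-0.5,"tz":-7.5,"rx":0,"ry":0,"rz":0},{"tx":8,"ty":-1.1,"tz":-8,"rx":0,"ry":0,"rz":0},{"tx":12,"ty":-1.7,"tz":-8,"rx":0,"ry":0,"rz":0}]'

```text
time: 3.33
position: [0.5073, -0.1896, 0.1537]
tool_rot: [0.708, 0.706, 0.001, 0.003]
ft_force: [0.6, -0.0, 0.2]
grip_width: 0.0011
```

>>> send_rows --deltas '[{"tx":4,"ty":-0.6,"tz":0,"rx":0,"ry":0,"rz":0},{"tx":8,"ty":-1.1,"tz":0,"rx":0,"ry":0,"rz":0},{"tx":12,"ty":-1.7,"tz":0,"rx":0,"ry":0,"rz":0},{"tx":16,"ty":-2.3,"tz":0,"rx":0,"ry":0,"rz":0},{"tx":20,"ty":-2.9,"tz":0,"rx":0,"ry":0,"rz":0}]' --claw 6

```text
time: 3.75
position: [0.4763, 0.0126, 0.1514]
tool_rot: [0.707, 0.707, -0.0, 0.0]
ft_force: [0.7, -0.1, 0.8]
grip_width: 0.0259
```

>>> send_rows --deltas '[{"tx":4,"ty":-0.6,"tz":0,"rx":0,"ry":0,"rz":0},{"tx":8,"ty":-1.1,"tz":0,"rx":0,"ry":0,"rz":0},{"tx":12,"ty":-1.7,"tz":0,"rx":0,"ry":0,"rz":0},{"tx":16,"ty":-2.3,"tz":0,"rx":0,"ry":0,"rz":0},{"tx":20,"ty":-2.9,"tz":0,"rx":0,"ry":0,"rz":0}]'

```text
time: 4.17
position: [0.4473, 0.2128, 0.1514]
tool_rot: [0.707, 0.707, -0.0, 0.0]
ft_force: [0.4, -1.0, -0.1]
grip_width: 0.0567
```

>>> send_rows --deltas '[{"tx":4,"ty":-0.5,"tz":0,"rx":0,"ry":0,"rz":0.01},{"tx":8,"ty":-1,"tz":0,"rx":0,"ry":0,"rz":0.026},{"tx":11.6,"ty":-1.5,"tz":0,"rx":0,"ry":0,"rz":0.026},{"tx":11.6,"ty":-1.5,"tz":0,"rx":0,"ry":0,"rz":0.026}]'

```text
time: 4.5
position: [0.4323, 0.333, 0.1516]
tool_rot: [0.714, 0.7, 0.002, -0.0]
ft_force: [0.3, -0.8, -0.9]
grip_width: 0.0597
```

```bash
python3 - <<'E'
from h import *
import pickle
from scipy.spatial.transform import Rotation as Ro
o=robot.get_obs();print(o['time'],o['position'],o['tool_rot'],o['grip_width'])
c=robot.camera('wrist');save('w1.png',c['color']);pickle.dump((o,c),open('w.pkl','wb'));print(c['tool_from_camera'],c['intrinsics'])
Rt=Ro.from_quat(o['tool_rot']).as_matrix();T=c['tool_from_camera'];f=c['intrinsics'][0,0];cx,cy=c['intrinsics'][0,2],c['intrinsics'][1,2]
for l in('strip_grip','strip_front'):
    for t in robot.tip_of(l,'wrist'):
        u,v=t['xy'];r=np.hypot(u-cx,v-cy);a=r/f;d=np.array([np.sin(a)*(u-cx)/r,np.sin(a)*(v-cy)/r,np.cos(a)])
        d=Rt@T[:3,:3]@d;p=o['position']+Rt@T[:3,3];h={'strip_grip':.03,'strip_front':0}[l];print(l,t['xy'],t['p'],p+d*(h-p[2])/d[2])
E
```

```text
4.5 [0.43231819 0.33299952 0.15162632] [ 7.14163558e-01  6.99975894e-01  2.00269675e-03 -3.86432374e-04] 0.05969702176676406
[[ 6.98112281e-04 -9.61520484e-01 -2.74732363e-01  7.36373061e-02]
 [ 9.99999457e-01  8.83710045e-04 -5.51785769e-04 -7.39923461e-06]
 [ 7.73337069e-04 -2.74731829e-01  9.61520579e-01 -1.63399524e-01]
 [ 0.00000000e+00  0.00000000e+00  0.00000000e+00  1.00000000e+00]] [[309.70691629   0.         313.02440758]
 [  0.         309.70691629 200.72925124]
 [  0.           0.           1.        ]]
strip_grip [156.5, 251.3] 0.95 [0.25675682 0.27052952 0.03      ]
strip_grip [311.5, 197.8] 0.74 [0.43087441 0.32855115 0.03      ]
strip_grip [271.8, 27.3] 0.65 [0.39772804 0.49133252 0.03      ]
strip_front [385.1, 191.4] 0.95 [0.50936549 0.32599009 0.        ]
strip_front [228.2, 229.3] 0.74 [0.3367301  0.28586232 0.        ]
strip_front [205.4, 54.6] 0.71 [0.32324287 0.47733537 0.        ]
```

View pics/w1.png

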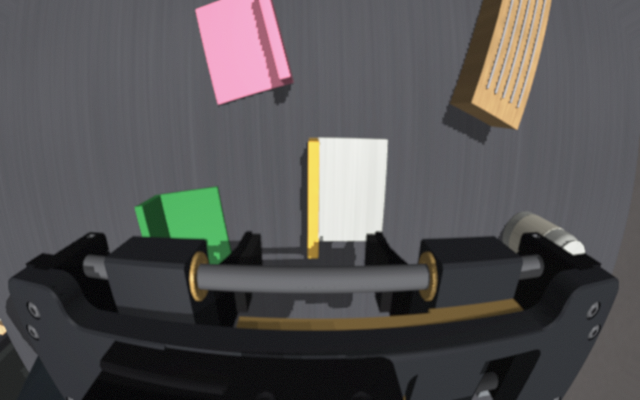

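The wrist view shows the yellow rib at column 313 (rows 138-258), between the open fingers, with the white leg to its right. The measured grip point is (0.431,0.3286) and the front edge is 78 mm ahead, which is consistent. I'm going down.

>>> send_rows --deltas '[{"tx":-0.4,"ty":0,"tz":3.5,"rx":0,"ry":0,"rz":0.005},{"tx":-0.4,"ty":0,"tz":7,"rx":0,"ry":0,"rz":0.005},{"tx":-0.4,"ty":0,"tz":10.5,"rx":0,"ry":0,"rz":0.005},{"tx":-0.4,"ty":0,"tz":13,"rx":0,"ry":0,"rz":0.005},{"tx":-0.4,"ty":0,"tz":14,"rx":0,"ry":0,"rz":0.005}]'

```text
time: 5.07
position: [0.4311, 0.3199, 0.0083]
tool_rot: [0.719, 0.695, -0.003, -0.001]
ft_force: [-0.8, -0.1, -0.4]
grip_width: 0.0599
```

>>> send_rows --deltas '[{"tx":0,"ty":0,"tz":0,"rx":0,"ry":0,"rz":0},{"tx":0,"ty":0,"tz":0,"rx":0,"ry":0,"rz":0},{"tx":0,"ty":0,"tz":0,"rx":0,"ry":0,"rz":0},{"tx":0,"ty":0,"tz":0,"rx":0,"ry":0,"rz":0},{"tx":0,"ty":0,"tz":0,"rx":0,"ry":0,"rz":0}]' --claw 0 --squeeze 45

```text
time: 5.48
position: [0.4339, 0.3235, 0.0132]
tool_rot: [0.718, 0.696, 0.002, 0.001]
ft_force: [0.1, 0.5, -0.1]
grip_width: 0.0345
```

>>> send_rows --deltas '[{"tx":0,"ty":0,"tz":0,"rx":0,"ry":0,"rz":0},{"tx":0,"ty":0,"tz":0,"rx":0,"ry":0,"rz":0},{"tx":0,"ty":0,"tz":0,"rx":0,"ry":0,"rz":0},{"tx":0,"ty":0,"tz":0,"rx":0,"ry":0,"rz":0}]'

```text
time: 5.82
position: [0.4328, 0.3232, 0.0119]
tool_rot: [0.718, 0.696, 0.0, 0.0]
ft_force: [-0.2, 0.7, 3.1]
grip_width: 0.0092
```

>>> send_rows --deltas '[{"tx":0,"ty":0,"tz":-1,"rx":0,"ry":0,"rz":0},{"tx":0,"ty":0,"tz":-3,"rx":0,"ry":0,"rz":0},{"tx":0,"ty":0,"tz":-6,"rx":0,"ry":0,"rz":0},{"tx":-2,"ty":0.2,"tz":-8,"rx":0,"ry":0,"rz":-0.05},{"tx":-5,"ty":0.5,"tz":-8,"rx":0,"ry":0,"rz":-0.1}]'

```text
time: 6.23
position: [0.4393, 0.2754, 0.0956]
tool_rot: [0.68, 0.733, 0.005, 0.002]
ft_force: [1.4, -0.3, -2.6]
grip_width: 0.0099
```

>>> send_rows --deltas '[{"tx":-3.5,"ty":0.7,"tz":0,"rx":0,"ry":0,"rz":-0.05},{"tx":-7,"ty":1.4,"tz":0,"rx":0,"ry":0,"rz":-0.1},{"tx":-10.5,"ty":2.1,"tz":0,"rx":0,"ry":0,"rz":-0.15},{"tx":-14,"ty":2.8,"tz":0,"rx":0,"ry":0,"rz":-0.172},{"tx":-17.5,"ty":3.5,"tz":0,"rx":0,"ry":0,"rz":-0.172}]'

```text
time: 6.65
position: [0.4831, 0.0992, 0.0919]
tool_rot: [0.616, 0.787, -0.0, -0.0]
ft_force: [1.1, 0.1, -2.5]
grip_width: 0.0096
```

>>> send_rows --deltas '[{"tx":-3,"ty":-1.3,"tz":0,"rx":0,"ry":0,"rz":0},{"tx":-6,"ty":-2.6,"tz":1,"rx":0,"ry":0,"rz":0},{"tx":-8.5,"ty":-3.8,"tz":2,"rx":0,"ry":0,"rz":0},{"tx":-8.5,"ty":-3.8,"tz":3,"rx":0,"ry":0,"rz":0},{"tx":-8.5,"ty":-3.8,"tz":3,"rx":0,"ry":0,"rz":0}]'

```text
time: 7.07
position: [0.4654, 0.0077, 0.0606]
tool_rot: [0.618, 0.786, -0.001, -0.002]
ft_force: [0.0, -0.2, -1.2]
grip_width: 0.0098
```

```bash
cat > w.py <<'E'
from h import *
import pickle,sys
from scipy.spatial.transform import Rotation as Ro
n=sys.argv[1]
o=robot.get_obs();print(o['time'],o['position'],o['tool_rot'],o['grip_width'],o['ft_force'])
yaw=2*(np.arctan2(o['tool_rot'][1],o['tool_rot'][0])-np.pi/4);print('yaw deg',np.degrees(yaw))
cc={}
for k in('wrist','scene','side'):
    c=cc[k]=robot.camera(k);save(k+n+'.png',c['color'])
pickle.dump((o,cc),open('w%s.pkl'%n,'wb'))
c=cc['wrist'];Rt=Ro.from_quat(o['tool_rot']).as_matrix();T=c['tool_from_camera'];f=c['intrinsics'][0,0];cx,cy=c['intrinsics'][0,2],c['intrinsics'][1,2]
M=np.array([.558,.035]);a0=np.radians(13.8);ex=np.array([np.cos(a0),np.sin(a0)]);ey=np.array([-ex[1],ex[0]])
def wat(u,v,h):
    r=np.hypot(u-cx,v-cy);a=r/f;d=np.array([np.sin(a)*(u-cx)/r,np.sin(a)*(v-cy)/r,np.cos(a)])
    d=Rt@T[:3,:3]@d;p=o['position']+Rt@T[:3,3];return p+d*(h-p[2])/d[2]
hb=o['position'][2]-.011
if __name__=='__main__':
  print('tcp in slot frame',(o['position'][:2]-M)@ex,(o['position'][:2]-M)@ey)
  for l,h in(('strip_grip',hb+.03),('strip_front',hb),('slot_mouth',.012)):
    for k in cc:
      for t in robot.tip_of(l,k):
        p=wat(*t['xy'],h) if k=='wrist' else atz(cc[k],*t['xy'],h)
        if np.hypot(*(p[:2]-M))<.2:print(l,k,np.round(t['xy']),round(t['p'],2),np.round(p,4),'slot',np.round([(p[:2]-M)@ex,(p[:2]-M)@ey],4))
E
python3 w.py 3
```

```text
7.0667 [0.46535389 0.0076961  0.06059034] [ 6.18442094e-01  7.85828443e-01 -7.64302890e-04 -1.56519829e-03] 0.00982567085123943 [ 0.03497009 -0.1668872  -1.17142812]
yaw deg 13.59494928248208
tcp in slot frame -0.0964847076698555 -0.004416555131317639
strip_grip wrist [315. 250.] 0.55 [0.4643 0.0138 0.0796] slot [-0.0961  0.0018]
strip_grip scene [269. 197.] 0.71 [0.465  0.0147 0.0796] slot [-0.0952  0.0025]
strip_grip side [322. 228.] 0.56 [0.4685 0.0222 0.0796] slot [-0.09    0.0089]
strip_front wrist [428. 229.] 0.6 [0.5341 0.0299 0.0496] slot [-0.0244  0.0008]
strip_front scene [284. 221.] 0.77 [0.5361 0.0369 0.0496] slot [-0.0208  0.007 ]
strip_front scene [285. 233.] 0.27 [0.5733 0.0299 0.0496] slot [ 0.0136 -0.0086]
strip_front side [343. 229.] 0.58 [0.5351 0.0311 0.0496] slot [-0.0231  0.0017]
slot_mouth scene [286. 234.] 0.86 [0.5561 0.0339 0.012 ] slot [-0.0021 -0.0006]
slot_mouth side [347. 238.] 0.78 [0.5539 0.0376 0.012 ] slot [-0.0033  0.0035]
```

View pics/wrist3.png

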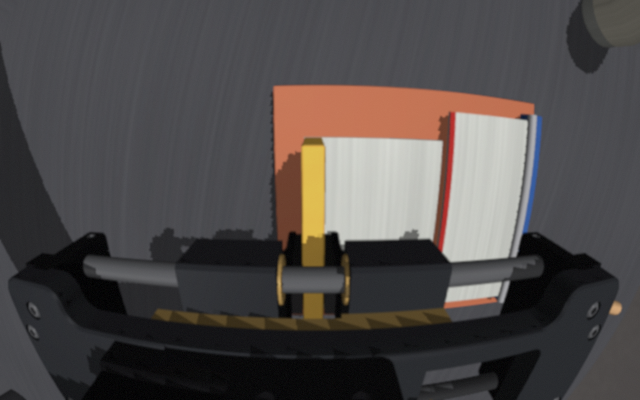

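View pics/side3.png

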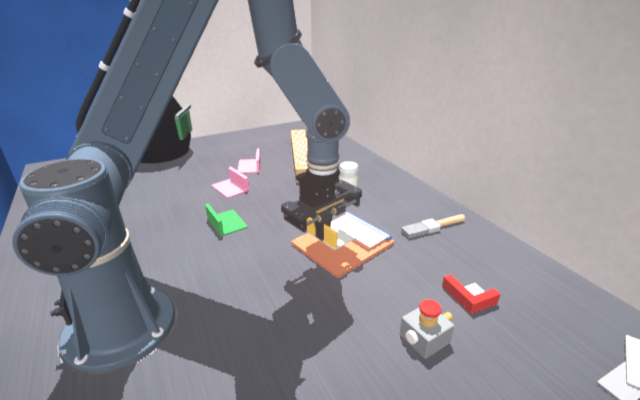

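The strip is held square. Its front edge is about 20-24 mm short of the red lap edge (wrist columns 440 vs 447 at different heights) and is centred within a few mm. I'm lowering it to the bed.

>>> send_rows --deltas '[{"tx":0,"ty":0,"tz":1,"rx":0,"ry":0,"rz":0},{"tx":0,"ty":0,"tz":2,"rx":0,"ry":0,"rz":0},{"tx":0,"ty":0,"tz":2.8,"rx":0,"ry":0,"rz":0},{"tx":0,"ty":0,"tz":3.2,"rx":0,"ry":0,"rz":0},{"tx":0,"ty":0,"tz":3.4,"rx":0,"ry":0,"rz":0}]'

```text
time: 8.08
position: [0.4663, 0.0092, 0.0269]
tool_rot: [0.617, 0.787, -0.0, -0.001]
ft_force: [0.8, 0.4, -2.2]
grip_width: 0.0096
```

>>> send_rows --deltas '[{"tx":0,"ty":0,"tz":0.1,"rx":0,"ry":0,"rz":0},{"tx":0,"ty":0,"tz":0.2,"rx":0,"ry":0,"rz":0},{"tx":0,"ty":0,"tz":0.25,"rx":0,"ry":0,"rz":0},{"tx":0,"ty":0,"tz":0.25,"rx":0,"ry":0,"rz":0}]'

```text
time: 8.42
position: [0.4669, 0.0091, 0.0252]
tool_rot: [0.617, 0.787, 0.0, 0.0]
ft_force: [-0.8, -0.1, -1.8]
grip_width: 0.0094
```

```bash
python3 w.py 4; python3 - <<'E'
from h import *
import pickle
o,cc=pickle.load(open('w4.pkl','rb'))
a=cc['scene']['color'][180:280,225:345];b=cc['side']['color'][190:290,280:400]
save('c4.png',np.hstack([cv2.resize(x,(400,333),interpolation=2) for x in(a,b)]))
E
```

```text
8.4167 [0.46686986 0.00907171 0.02522622] [6.16981869e-01 7.86977329e-01 9.95601786e-05 2.18326481e-04] 0.009373760819426539 [-0.77985647 -0.1162797  -1.78356329]
yaw deg 13.807861491367579
tcp in slot frame -0.09468436724379893 -0.0034422609984628696
strip_grip wrist [313. 252.] 0.6 [0.4651 0.0139 0.0442] slot [-0.0952  0.0017]
strip_grip scene [271. 202.] 0.74 [0.4598 0.016  0.0442] slot [-0.0999  0.005 ]
strip_grip side [321. 240.] 0.6 [0.4659 0.0196 0.0442] slot [-0.0931  0.007 ]
strip_front wrist [434. 229.] 0.7 [0.5403 0.0324 0.0142] slot [-0.0178  0.0017]
strip_front scene [281. 227.] 0.67 [0.5312 0.0274 0.0142] slot [-0.0279 -0.001 ]
strip_front side [342. 238.] 0.58 [0.5398 0.041  0.0142] slot [-0.0162  0.0102]
slot_mouth wrist [454. 228.] 0.83 [0.5553 0.0354 0.012 ] slot [-0.0025  0.0011]
slot_mouth scene [285. 234.] 0.81 [0.5567 0.0317 0.012 ] slot [-0.002  -0.0029]
slot_mouth side [344. 239.] 0.87 [0.5447 0.0378 0.012 ] slot [-0.0122  0.0059]
```

View pics/c4.png

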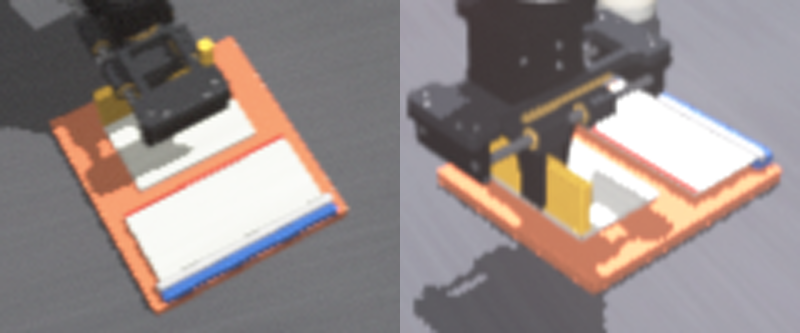

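View pics/wrist4.png

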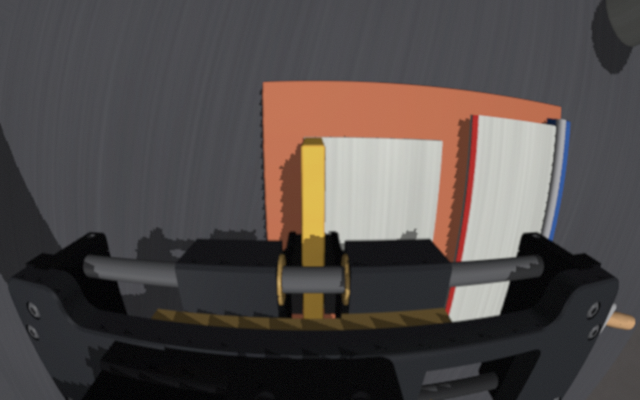

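```bash
python3 - <<'E'
from h import *
import pickle
from scipy.spatial.transform import Rotation as Ro
o,cc=pickle.load(open('w4.pkl','rb'))
c=cc['wrist'];Rt=Ro.from_quat(o['tool_rot']).as_matrix();T=c['tool_from_camera'];f=c['intrinsics'][0,0];cx,cy=c['intrinsics'][0,2],c['intrinsics'][1,2]
M=np.array([.558,.035]);a0=np.radians(13.8);ex=np.array([np.cos(a0),np.sin(a0)]);ey=np.array([-ex[1],ex[0]])
def wat(u,v,h):
    r=np.hypot(u-cx,v-cy);a=r/f;d=np.array([np.sin(a)*(u-cx)/r,np.sin(a)*(v-cy)/r,np.cos(a)])
    d=Rt@T[:3,:3]@d;p=o['position']+Rt@T[:3,3];return p+d*(h-p[2])/d[2]
P=lambda n,p:print(n,np.round([(p[:2]-M)@ex*1000,(p[:2]-M)@ey*1000],1))
for n,u,v,h in[('strip FL',442,141,.0175),('strip front low',435,240,.0175),('rib top front',325,142,.0613),('leg rear L',325,137,.0175),('lap FL',471,116,.023),('lap edge low',446,308,.023),('bed RL',263,83,.012),('bed FL',560,106,.012),('bed rear low',268,238,.012)]:P(n,wat(u,v,h))
s=cc['scene']
for n,u,v,h in[('s strip FR',267.6,237,.0175),('s strip FL',300.6,219.3,.0175),('s lap R',262.8,244.5,.023),('s lap L',309.9,221.1,.023)]:P(n,atz(s,u,v,h))
E
```

```text
strip FL [-19.9  57.7]
strip front low [-17.8  -4.4]
rib top front [-90.3  59. ]
leg rear L [-88.6  57.9]
lap FL [-4.1 73.9]
lap edge low [ -2.4 -54.7]
bed RL [-123.5   88.9]
bed FL [80.8 90.2]
bed rear low [-123.2   -4.3]
s strip FR [-16.6 -49.7]
s strip FL [-19.9  57.6]
s lap R [  0.5 -72.1]
s lap L [ 1.6 76.1]
```

>>> send_rows --deltas '[{"tx":-0.1,"ty":0.3,"tz":0.05,"rx":0,"ry":0,"rz":0.01},{"tx":-0.25,"ty":0.8,"tz":0.1,"rx":0,"ry":0,"rz":0.018},{"tx":-0.25,"ty":1.3,"tz":0.1,"rx":0,"ry":0,"rz":0.018},{"tx":-0.25,"ty":1.6,"tz":0.1,"rx":0,"ry":0,"rz":0.018},{"tx":-0.25,"ty":1.6,"tz":0.1,"rx":0,"ry":0,"rz":0.018}]'

```text
time: 9.43
position: [0.4844, 0.0104, 0.0241]
tool_rot: [0.624, 0.781, 0.0, 0.001]
ft_force: [-0.5, -0.1, -2.4]
grip_width: 0.0094
```

```bash
python3 w.py 5; python3 - <<'E'
from h import *
import pickle
o,cc=pickle.load(open('w5.pkl','rb'))
a=cc['scene']['color'][180:280,225:345];b=cc['side']['color'][190:290,280:400]
save('c5.png',np.vstack([np.hstack([cv2.resize(x,(400,333),interpolation=2) for x in(a,b)]),cv2.resize(cc['wrist']['color'][100:260,240:600],(800,267))]))
E
```

```text
9.4333 [0.48442747 0.01043721 0.0241051 ] [6.23930533e-01 7.81479096e-01 4.86805686e-04 9.35458880e-04] 0.009415299723127268 [-0.52995147 -0.12305416 -2.36334034]
yaw deg 12.792480346772686
tcp in slot frame -0.07730785608670473 -0.006304261027891251
strip_grip wrist [313. 249.] 0.78 [0.4826 0.017  0.0431] slot [-0.0775  0.0005]
strip_grip scene [272. 206.] 0.82 [0.4727 0.0176 0.0431] slot [-0.087   0.0035]
strip_grip side [327. 234.] 0.96 [0.4917 0.0365 0.0431] slot [-0.064   0.0173]
strip_front wrist [434. 232.] 0.96 [0.5584 0.0306 0.0131] slot [-0.0007 -0.0043]
strip_front scene [285. 236.] 0.73 [0.562  0.0293 0.0131] slot [ 0.0025 -0.0065]
strip_front side [347. 239.] 0.78 [0.5488 0.0318 0.0131] slot [-0.0097 -0.0009]
slot_mouth wrist [430. 225.] 0.86 [0.5553 0.034  0.012 ] slot [-0.0029 -0.0003]
slot_mouth scene [285. 233.] 0.6 [0.5524 0.0316 0.012 ] slot [-0.0063 -0.002 ]
slot_mouth side [347. 238.] 0.83 [0.5527 0.0372 0.012 ] slot [-0.0046  0.0034]
```

View pics/c5.png

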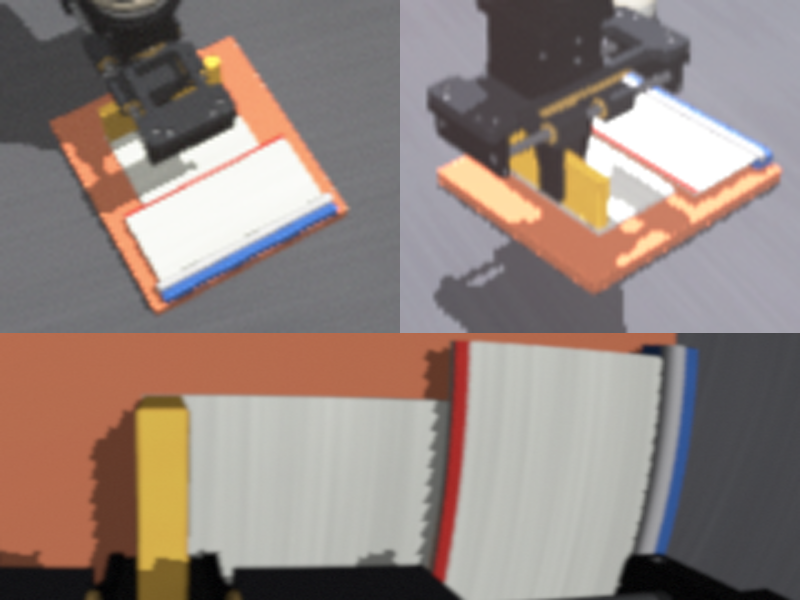

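>>> send_rows --deltas '[{"tx":0,"ty":0.4,"tz":0,"rx":0,"ry":0,"rz":0},{"tx":0,"ty":0.7,"tz":0,"rx":0,"ry":0,"rz":0},{"tx":0,"ty":1,"tz":0,"rx":0,"ry":0,"rz":0},{"tx":0,"ty":1.2,"tz":0,"rx":0,"ry":0,"rz":0},{"tx":0,"ty":1.2,"tz":0,"rx":0,"ry":0,"rz":0}]'

```text
time: 10.45
position: [0.4955, 0.0132, 0.0241]
tool_rot: [0.624, 0.781, 0.0, 0.001]
ft_force: [0.7, 0.7, -2.6]
grip_width: 0.0096
```

>>> send_rows --deltas '[{"tx":0.05,"ty":0.4,"tz":0,"rx":0,"ry":0,"rz":0},{"tx":0.05,"ty":0.7,"tz":0,"rx":0,"ry":0,"rz":0},{"tx":0.05,"ty":1,"tz":0,"rx":0,"ry":0,"rz":0},{"tx":0.05,"ty":1.4,"tz":0,"rx":0,"ry":0,"rz":0},{"tx":0.05,"ty":1.4,"tz":0,"rx":0,"ry":0,"rz":0}]'

```text
time: 10.87
position: [0.5095, 0.0167, 0.0241]
tool_rot: [0.624, 0.781, 0.0, 0.001]
ft_force: [-0.1, -0.1, -1.6]
grip_width: 0.0098
```

>>> send_rows --deltas '[{"tx":0,"ty":0,"tz":0.1,"rx":0,"ry":0,"rz":0},{"tx":0,"ty":0,"tz":0.2,"rx":0,"ry":0,"rz":0},{"tx":0,"ty":0,"tz":0.3,"rx":0,"ry":0,"rz":0},{"tx":0,"ty":0,"tz":0.3,"rx":0,"ry":0,"rz":0}]'

```text
time: 11.2
position: [0.5091, 0.0167, 0.0238]
tool_rot: [0.624, 0.781, 0.001, 0.001]
ft_force: [-1.1, 1.1, 20.7]
grip_width: 0.0095
```

```bash
python3 w.py 6; python3 - <<'E'
from h import *
import pickle
o,cc=pickle.load(open('w6.pkl','rb'))
a=cc['scene']['color'][180:280,225:345];b=cc['side']['color'][190:290,280:400]
save('c6.png',np.vstack([np.hstack([cv2.resize(x,(400,333),interpolation=2) for x in(a,b)]),cv2.resize(cc['wrist']['color'][100:260,240:600],(800,267))]))
E
```

```text
11.2 [0.50912932 0.01668426 0.02376611] [0.62405741 0.78137671 0.00084522 0.00143919] 0.009474258615119049 [-1.14952373  1.14903364 20.65229936]
yaw deg 12.773797842115636
tcp in slot frame -0.05182890472981361 -0.006129751534243466
strip_grip wrist [316. 250.] 0.73 [0.5088 0.0232 0.0428] slot [-0.0506  0.0002]
strip_grip scene [275. 211.] 0.52 [0.4934 0.0207 0.0428] slot [-0.0662  0.0015]
strip_front side [356. 236.] 0.69 [0.5773 0.0335 0.0128] slot [ 0.0184 -0.0061]
slot_mouth scene [282. 234.] 0.59 [0.553  0.0236 0.012 ] slot [-0.0076 -0.0099]
slot_mouth side [349. 241.] 0.79 [0.5497 0.0239 0.012 ] slot [-0.0107 -0.0088]
```

View pics/c6.png

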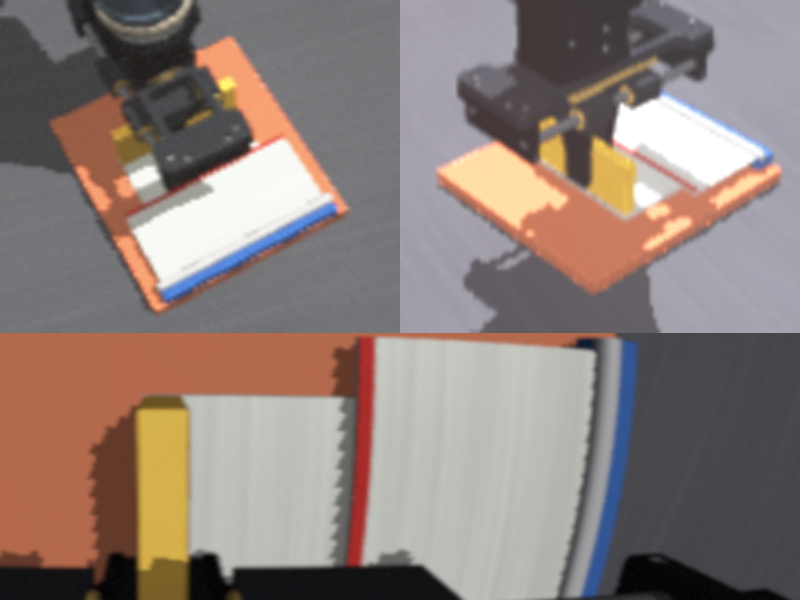

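```bash
python3 - <<'E'
from h import *
import pickle
from scipy.spatial.transform import Rotation as Ro
o,cc=pickle.load(open('w6.pkl','rb'))
c=cc['wrist'];Rt=Ro.from_quat(o['tool_rot']).as_matrix();T=c['tool_from_camera'];f=c['intrinsics'][0,0];cx,cy=c['intrinsics'][0,2],c['intrinsics'][1,2]
M=np.array([.558,.035]);a0=np.radians(13.8);ex=np.array([np.cos(a0),np.sin(a0)]);ey=np.array([-ex[1],ex[0]])
def wat(u,v,h):
    r=np.hypot(u-cx,v-cy);a=r/f;d=np.array([np.sin(a)*(u-cx)/r,np.sin(a)*(v-cy)/r,np.cos(a)])
    d=Rt@T[:3,:3]@d;p=o['position']+Rt@T[:3,3];return p+d*(h-p[2])/d[2]
P=lambda n,p:print(n,np.round([(p[:2]-M)@ex*1000,(p[:2]-M)@ey*1000],1))
for n,u,v,h in[('leg rear L',324.6,138,.016),('rib top L front',323.5,145,.06),('rib front low',325,220,.06),('lap FL',402,104,.023),('lap edge low',397,235,.023),('leg far edge at lap',392,138.5,.016)]:P(n,wat(u,v,h))
# lap depth map
for k in('scene','side'):
    s=cc[k];Q=pts(s);hsv=cv2.cvtColor(s['color'],cv2.COLOR_RGB2HSV)
    X=(Q[...,:2]-M)@ex;Y=(Q[...,:2]-M)@ey
    m=(s['z_map']>0)&(X>.005)&(X<.06)&(abs(Y)<.07)&(Q[...,2]>.01)&(Q[...,2]<.035);q=Q[m]
    print(k,'lap slope',np.polyfit(X[m],q[:,2],1),m.sum())
E
```

```text
leg rear L [-44.9  54.5]
rib top L front [-47.  55.]
rib front low [-46.7  22.5]
lap FL [-3.2 73.8]
lap edge low [-2.9 -1.1]
leg far edge at lap [-6.8 54.3]
scene lap slope [0.00324466 0.02336355] 901
side lap slope [-0.00136029  0.02176439] 493
```

>>> send_rows --deltas '[{"tx":0,"ty":0,"tz":-0.06,"rx":0,"ry":0,"rz":0},{"tx":0,"ty":0,"tz":-0.12,"rx":0,"ry":0,"rz":0},{"tx":0,"ty":0,"tz":-0.12,"rx":0,"ry":0,"rz":0},{"tx":0,"ty":0,"tz":-0.12,"rx":0,"ry":0,"rz":0}]'

```text
time: 12.13
position: [0.5091, 0.0167, 0.0238]
tool_rot: [0.624, 0.781, 0.001, 0.001]
ft_force: [-0.4, -0.4, 9.1]
grip_width: 0.0096
```

>>> send_rows --deltas '[{"tx":0,"ty":0,"tz":0.01,"rx":0,"ry":0,"rz":0},{"tx":0,"ty":0,"tz":0.01,"rx":0,"ry":0,"rz":0},{"tx":0,"ty":0,"tz":0.01,"rx":0,"ry":0,"rz":0}]'

```text
time: 12.38
position: [0.5092, 0.0167, 0.0238]
tool_rot: [0.624, 0.781, 0.001, 0.001]
ft_force: [-0.4, 0.4, 11.3]
grip_width: 0.0091
```

```bash
python3 - <<'E'
from h import *
c=robot.camera('scene');q=pts(c)
o=robot.get_obs();print(o['time'],o['position'],o['ft_force'],o['grip_width'],abs(o['joint_velocities']).max())
hsv=cv2.cvtColor(c['color'],cv2.COLOR_RGB2HSV).astype(int);P=q
r=(P[...,0]>.48)&(P[...,0]<.56)&(abs(P[...,1]+.31)<.05)&(hsv[...,1]>150)&((hsv[...,0]<8)|(hsv[...,0]>172))&(P[...,2]>.06)
print('plunger top z',np.percentile(P[r][:,2],[50,90]))
if o['ft_force'][2]>6.5 and o['ft_force'][2]<16: print(robot.hand_in())
E
```

```text
12.4333 [0.5091573  0.01669634 0.02381284] [-0.68450762  0.13913477 11.31951978] 0.009558185497125117 0.0018145565419113048
plunger top z [0.08580916 0.08816002]
the job is handed in; nothing more can be done
None
```

I pressed the plunger to its stop, tucked the yellow-ribbed strip under the lap sheet, and handed the job in at about 12.4 s. The arm was still gripping the strip and pressing it on the bed. No verdict is reported on hand-in.

**Plunger:** the fingers stalled at z ≈ 0.074 m under 17 N, which matches the stop. In the last scene picture its top was back up at about 86 mm.

**Strip at hand-in:**

| Check | Result |
|---|---|
| Depth under the lap | 23–27 mm |
| Centring | within about 1 mm |
| Squareness | about 1° |
| Push down | 11 N |
| Grip set | 45 N |
| Arm | at rest |

**Lap sheet:** the depth maps showed it level (slope under 0.004 rad). I took that reading when the push was 20.7 N, before easing it to 11 N.

**Other objects:** the arm never went near the tin, the magnet square, the brush or the look-alikes. I did not re-measure their positions.

**Disagreements:**
- The wrist and scene cameras put the slot mouth about 3 mm apart. The result is within the limits by either one.
- My first push after tucking overshot to 20.7 N, which is why I eased it.
- My first two moves were refused for missing keys, and the arm did not move.

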